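# Lock a carving blank in the bench clamp with the thumb wedge

## Task

Slide the blue jaw of the bench clamp up until it nips the half-carved wooden bird against the green-padded dog, then thumb the orange wedge along between the fence and the jaw's sloping back until it jams the jaw fast. The bird must stay firmly clamped when you let go, but do not overdrive the wedge or lean on the jaw so hard that the soft wood is bruised, and leave the gouge and the offcut on the clamp's board and the mallet, glue bottle and mug beside it where they are.

Things in the scene. Friction and masses are not known exactly. Their poses are not given: they have to be found in the camera images.
- clamp: Plywood board of the bench clamp, 220 x 340 x 18 mm, fixed to the bench, turned a little. Origin on its underside; x is the clamping direction (fence to dog, roughly away from the robot), y the direction the wedge is driven in, z up. On it stands a dark fence 26 x 270 x 26 mm, its guiding face at x = -70 mm, from y = -190 to +80 mm. Then come the wedge's channel, jaw, bird, dog.
- jaw (a joint): Blue sliding jaw, y = -55 to +65 mm of the clamp, top 44.5 mm above the bench. Value: travel (m) along the clamp's +x; 0 = backed off, at most 0.04; flat front at x = -34 mm + value. Slides with 2 N friction and by itself holds no more than that. Its back slopes 10 degrees, so the channel narrows towards +y; the wedge goes in and jams only with the jaw up against the bird.
- jaw_handle (a point): Middle of the back face (looking to the clamp's -x, the fence side) of the dark block standing on the jaw as its handle: 16 mm along x, 40 mm along y, 44.5 to 84.5 mm above the bench, this point at 64.5 mm. Push it along +x or pinch it from above.
- wedge_heel (a point): On the loose orange wedge's flat heel face (looks to the clamp's -y), 43 mm above the bench; axes as the clamp's. Wedge 80 mm long (y), 26 mm high, 44 mm across at the heel, straight side 22 mm to -x of this point. Thumb block at the heel, flush with it: 32 (x) x 24 (y) mm, top 80 mm above the bench; push the heel face at any height, low is best. Waxed: friction 0.28 or so.
- wedge_tip (a point): Middle of the wedge's thin end (30 mm across), same height as the heel point. It starts clear of the jaw, pointing into the channel, and is driven 60 to 145 mm before it jams, as the dog's place decides. A steady push of 14 to 20 N on the jammed wedge squeezes the bird with some 9 to 17 N, as wanted, and it stays jammed; under 10 N may not hold, over 24 N may bruise.
- dog: Fixed dark stop block, 70 mm along y, 45 mm high, on the board's far side, with a green spring-backed pad 60 mm wide and 5 to 35 mm above the board. Origin on the pad's face, level with the board's top; the face looks to the clamp's -x. The pad gives 1 mm per 12 N. Its place along x differs by some mm from case to case.
- blank: Half-carved bird of pale soft wood, loose: flat-sided foot 46 mm (x) x 120 mm (y) x 30 mm high, rounded body, neck and head on top, 72 mm high in all. Origin at the centre of its underside. It stands between jaw and dog, 2 to 5 mm off the pad. A squeeze of 6 N or more holds it firm; more than 22 N bruises it.
- gouge: Short carving gouge lying on the board's +y end, 170 mm long; bystander.
- offcut: Pale wood offcut 30 x 55 x 22 mm on the board beside the dog; bystander.
- mallet: Round carver's mallet standing on its head, 76 mm wide, 220 mm high; bystander.
- glue: White glue bottle, 60 mm wide, 160 mm high; bystander.
- mug: Blue mug, 80 mm wide, 90 mm high; bystander.
Things that resemble listed ones, but are neither listed nor needed, are in the scene too. Leave any grey look-alike of the part that bears wedge_heel alone. There is more than one size of the blank; the job needs the larger.

How it is judged:
On the way:
1. the jaw, slid up by hand, nips the bird against the dog's pad while the wedge is still out (moved less than 30 mm) (contact force between blank and dog above 1 N and distance of wedge_heel from where it was at the start of the episode below 0.03 m), for 0.2 s.
At the end, for the whole second after the job is handed in: The bird stands upright (within 0.1 rad), at rest, squeezed against the dog's pad with more than 6 N (and never more than 22 N), which only the jammed wedge can keep up; the wedge lies flat (within 0.1 rad) more than 50 mm from where it started (contact force between blank and dog above 6 N and distance of wedge_heel from where it was at the start of the episode above 0.05 m and linear speed of blank below 0.01 m/s and angle between each of blank, wedge_heel's own z axis and vertical below 0.1 rad); the robot touches nothing.
It fails at once if the bird is squeezed with more than 22 N (bruised) (contact force between blank and dog above 22 N).
It fails at once if the gouge or offcut on the board, the mallet, the glue bottle or the mug is moved more than 30 mm (distance of any of gouge, offcut, mallet, glue, mug from where it was at the start of the episode above 0.03 m).
It also fails if it takes over 64 s, if anything falls off the work surface, if the arm or the gripper's body presses on something with over 40 N, if the wrist force passes 120 N, or if a joint passes its speed limit or range.

## Robot

A 7-joint arm with a two-finger parallel gripper is mounted at the origin on the work surface. World frame = base frame: x ahead of the robot, y to its left, z up, the work surface at z = 0. Lengths are in m, angles in rad, forces in N, time in s.
With the tool pointing down it reaches from about 0.4 to 0.875 m from the base axis. Payload 4.4 kg.
Tool frame: the origin (TCP) lies at the very end of the fingers, on their centre line; the grasp point (between the pads) lies 19 mm behind it; z points along the fingers, y is the line along which they close (so a half turn about z gives the same grasp; the last joint's range is limited). The gripper opens to 85 mm and grips with 20 to 120 N. Pads are 22 mm wide; open, the fingers measure 114 mm over their backs; the gripper's body (76 mm by 85 mm) begins 54 mm behind the grasp point. The pads swing forward as they close: fully open they stand 13 mm farther back than shut.
Start: joints at [1.267, 0.628, 0.038, 1.517, -0.027, 0.996, -0.02], TCP at [0.153, -0.632, 0.231] pointing down, gripper open.
Joint ranges: [-3.06, 3.06], [-0.37, 2.12], [-1.25, 1.32], [0.18, 2.47], [-1.1, 4.24], [0.23, 1.98], [-2.94, 2.94]. Speed limits (rad/s): [2.57, 2.57, 3.14, 3.14, 3.14, 3.14, 3.14].

## Interface

Orientations are given as [roll, pitch, yaw] about the fixed x, y, z axes, in that order (R = Rz(yaw) Ry(pitch) Rx(roll)).
In Python, from rig import robot gives the robot as it stands.
- The arm moves only by the shell command python3 -m jog 'ROWS' [FORCE]. ROWS is JSON, a list that holds one entry, the list of rows, each a list of 7 numbers: the shift along the tool's x, y, z in mm, then the turn, a rotation vector about the tool's x, y, z in rad, then the opening, from 0 (shut) to 1 (fully open). A call has 1 to 8 rows; each row is the pose to reach, as a shift and turn from the pose commanded when the call began, along the tool's axes at that moment; what a row does not reach only later rows make up. A row lasts 1/10 s, in which the tool goes at most 50 mm and 8.59 degrees, less where a joint would pass 70% of its speed; a pose out of reach is approached as far as the arm can. A call with a gripper value outside its range is refused whole. The fingers move at their own pace and stop on an object; FORCE is the grip in N (left out, the last holds). Time passes only in rows, so rows that repeat a pose let the fingers close. It gives the time, the measured TCP pose, the force, the opening and the grip force at its end, in the units of the state.
- robot.get_state(): the state, without advancing time (a new reading comes with each control period).
- robot.snapshot(name): name is "side" or "top"; returns the picture (400x640x3 uint8, red, green, blue); there is no depth.
- robot.get_calibration(name): a dict with "mtx" (3x3 intrinsics, pixels), "dist_coeffs" ([k1, k2, p1, p2, k3] as OpenCV has them; the pictures are not rectified), "position" and "rotation" of the camera in the world. Camera axes: x right, y down, z forward; pixel columns grow to the right and rows downward; lengths in m; the calibration is good to about 2 mm. A picture is of the moment at which its call begins. get_calibration takes no time and is no camera call.
- robot.hand_in(): hands the job in; it is judged then, once.
The state is a dict: "time_s": time; "qpos": joint angles; "dq": joint speeds; "joint_efforts": joint torques, N m; "eef_pos": TCP position; "ee_rot": TCP orientation; "ft_force": force on the tool from outside, world axes, zero at the start; "moment": the same for the moment, N m; "finger_gap": opening from 0.0 (shut) to 1.0 (fully open); "grasp_force": force on a finger pad.
Only numpy, scipy, OpenCV 4.12 (cv2) and the standard library are available. Lean on these libraries where they do the work, as an engineer would, in place of code of your own. Each camera call takes 0.05 s, during which the arm holds its last target. There are 200 camera calls.

## Working session

There is one attempt and no reset: what is moved stays moved. The work goes in short steps, Python scripts to look and compute and a shell command to move; the robot and the scene stay as the last step left them, time stands still between calls to the robot, and variables do not carry over. Pictures are saved under pics/ and viewed, at most 10 in all, crops included, and the job is handed in when it is done.

```bash
mkdir -p pics; ls; python3 - <<'E'
from rig import robot
import cv2
for n in("side","top"):
    cv2.imwrite(f"pics/{n}0.png",robot.snapshot(n)[:,:,::-1]); c=robot.get_calibration(n); print(n,c)
print(robot.get_state())
E
```

```text
pics
side {'mtx': array([[436.47862981,   0.        , 318.71181154],
       [  0.        , 436.47862981, 198.01631013],
       [  0.        ,   0.        ,   1.        ]]), 'dist_coeffs': array([0.01515191, 0.        , 0.        , 0.        , 0.        ]), 'position': array([ 0.51124091, -0.84592191,  1.05474992]), 'rotation': array([-2.42703828,  0.0078339 , -0.08434143])}
top {'mtx': array([[398.04134618,   0.        , 318.59058208],
       [  0.        , 398.04134618, 199.20450918],
       [  0.        ,   0.        ,   1.        ]]), 'dist_coeffs': array([-0.05228917,  0.        ,  0.        ,  0.        ,  0.        ]), 'position': array([ 4.64121499e-01, -3.83381741e-05,  1.19667267e+00]), 'rotation': array([-3.04595326, -0.00484162, -1.57973819])}
{'time_s': 0.1, 'qpos': array([ 1.26720497,  0.62924286,  0.03844156,  1.51827106, -0.02700707,
        0.99626463, -0.0199977 ]), 'dq': array([ 0.0001053 , -0.00291069,  0.00183756, -0.00227648, -0.00137972,
        0.00131421,  0.00069227]), 'joint_efforts': array([ 3.11293734e-03, -5.64527965e+01,  1.23057760e+00, -1.93969774e+01,
        1.13419487e-02,  5.49406599e-03, -1.79666876e-05]), 'eef_pos': array([ 0.15301639, -0.63116796,  0.23048697]), 'ee_rot': array([-3.13992449e+00,  8.15900316e-06,  2.37792331e-01]), 'ft_force': array([-0.29896137,  0.40909061, -0.53202397]), 'moment': array([-0.04445528, -0.06889053, -0.05454907]), 'grasp_force': 0.0, 'finger_gap': 1.0038224458521794}
```

View pics/top0.png

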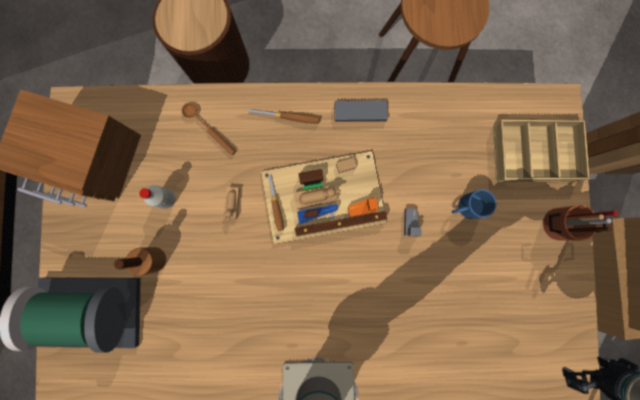

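View pics/side0.png

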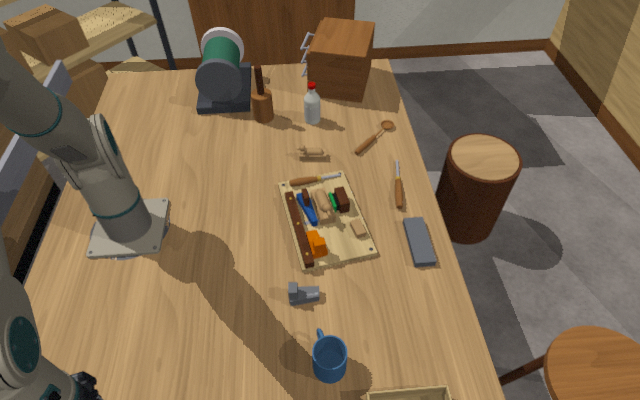

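The top view shows the board at about (262–387, 150–243). The orange wedge is at (364,207), with a grey look-alike off the board at (413,222). The blue jaw is at (318,213) and its handle at (318,210). The large bird is at (320,195), with a small decoy bird at (233,202). The dog with its green pad is at (313,181). I'll confirm in one enlarged crop.

```bash
cat > h.py <<'E'
import numpy as np, cv2
from rig import robot
from scipy.spatial.transform import Rotation as Ro
C={n:robot.get_calibration(n) for n in("side","top")}
def RT(n): return Ro.from_euler('xyz',C[n]["rotation"]).as_matrix()
def ray(n,p):
    c=C[n]; q=cv2.undistortPoints(np.array([[p]],float),c["mtx"],c["dist_coeffs"])[0,0]
    d=RT(n)@[q[0],q[1],1]; return c["position"],d/np.linalg.norm(d)
def onz(n,p,z):
    o,d=ray(n,p); return o+d*(z-o[2])/d[2]
def proj(n,X):
    c=C[n]; R=RT(n).T
    return cv2.projectPoints(np.atleast_2d(np.array(X,float)),cv2.Rodrigues(R)[0],-R@c["position"],c["mtx"],c["dist_coeffs"])[0][:,0]
E
python3 - <<'E'
from h import *
t=cv2.imread("pics/top0.png");s=cv2.imread("pics/side0.png")
print(proj("top",[[0,0,0],[.153,-.631,.23]]),proj("side",[[0,0,0],[.153,-.631,.23]]))
a=cv2.resize(t[140:252,245:437],None,fx=4.1,fy=4.1,interpolation=cv2.INTER_CUBIC)
cv2.imwrite("pics/topc.png",a[:, :790])
b=cv2.resize(s[160:310,260:400],None,fx=4,fy=4,interpolation=cv2.INTER_CUBIC)
cv2.imwrite("pics/sidec.png",b)
for n,im in(("top",t),("side",s)):
    h=cv2.cvtColor(im,cv2.COLOR_BGR2HSV)
    for k,lo,hi in(("orange",(5,215,120),(16,255,255)),("blue",(105,150,40),(125,255,255)),("green",(60,100,30),(85,255,255))):
        m=cv2.inRange(h,lo,hi); 
        for c in cv2.findContours(m,0,2)[0]:
            if cv2.contourArea(c)>15: print(n,k,cv2.contourArea(c),cv2.boundingRect(c),cv2.minAreaRect(c))
E
```

```text
[[318.01448552 396.56102492]
 [577.22851435 362.30464289]] [[129.50154541 227.7410401 ]
 [101.22310973 436.0242498 ]]
top blue 46.5 (299, 211, 13, 12) ((304.04998779296875, 215.64999389648438), (10.119288444519043, 11.700427055358887), 71.56504821777344)
top blue 78.0 (318, 205, 19, 10) ((327.3823547363281, 209.4705810546875), (6.0740532875061035, 18.330625534057617), 77.47119140625)
top green 2976.5 (21, 293, 72, 53) ((56.5, 319.0), (52.0, 71.0), 90.0)
top green 53.5 (303, 183, 19, 6) ((311.8999938964844, 185.3000030517578), (4.242640495300293, 18.384777069091797), 81.8698959350586)
side orange 299.0 (306, 230, 22, 28) ((316.5188293457031, 243.06607055664062), (27.060028076171875, 15.24701976776123), 74.05460357666016)
side blue 169.0 (297, 194, 20, 32) ((308.2314453125, 208.24481201171875), (35.843544006347656, 10.186538696289062), 60.64224624633789)
side green 47.0 (329, 193, 8, 19) ((333.2930908203125, 201.4827880859375), (18.9409236907959, 3.899602174758911), 68.19859313964844)
side green 653.0 (203, 37, 37, 31) ((222.63462829589844, 50.32692337036133), (36.6737174987793, 26.671794891357422), 11.309932708740234)
```

View pics/topc.png

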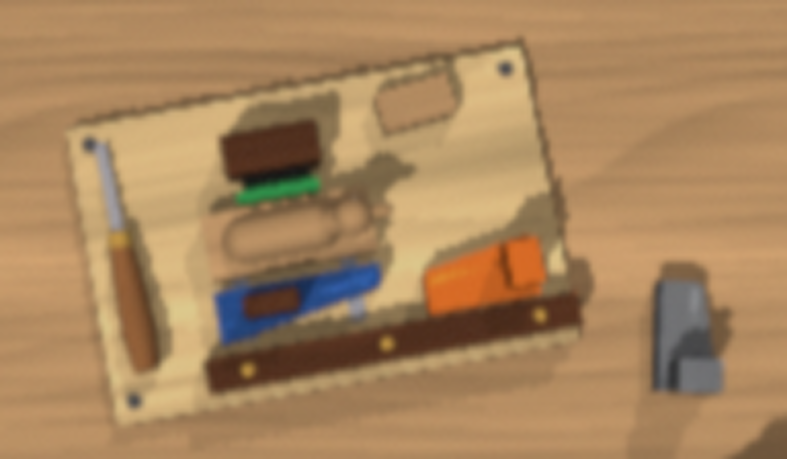

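View pics/sidec.png

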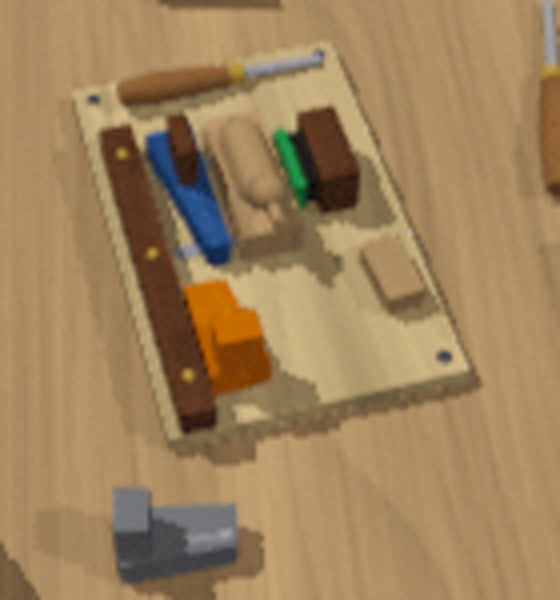

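The larger crop confirms the wedge: orange on the board at crop (425–545, 240–315). The grey look-alike at (685,335) stands off the board and is excluded. The bird on the board, about 120 mm long, is the larger one. Next I'll fit the clamp frame from the board corners in both views and check it against the given sizes.

```bash
cat >> h.py <<'E'
def fit(b,w):
    b=np.array(b,float);w=np.array(w)[:,:2];bm,wm=b.mean(0),w.mean(0)
    R=Ro.align_vectors(np.c_[w-wm,0*w[:,0]],np.c_[b-bm,0*b[:,0]])[0].as_matrix()[:2,:2]
    return np.arctan2(R[1,0],R[0,0]),wm-R@bm,(w-(b@R.T+wm-R@bm))*1e3
E
python3 - <<'E'
from h import *
T=lambda x,y:(x/4.1+245-.38,y/4.1+140-.38)
S=lambda x,y:(x/4+260-.38,y/4+160-.38)
L=[(.11,.17),(.11,-.17),(-.11,.17),(-.11,-.17)]
wt=[onz("top",T(*p),.018) for p in((68,130),(523,40),(118,422))]
ws=[onz("side",S(*p),.018) for p in((333,42),(478,372),(75,92),(172,436))]
for n,b,w in(("top",L[:3],wt),("side",L,ws),("both",L[:3]+L,wt+ws)):
    y,o,r=fit(b,w); print(n,y,o,r.round(1).tolist())
R=Ro.from_euler('z',y).as_matrix()
def loc(n,p,z): return ((onz(n,p,z)-[*o,0])@R*1e3).round(1)
# local coordinates of features at assumed heights
for k,p,z in(("wedge tip L-fence",(427,312),.044),("tip R",(424,268),.044),("thumb top corners",(503,243),.08),("",(541,236),.08),("",(547,283),.08),("",(512,290),.08),
 ("jaw NL",(222,342),.0445),("jaw FL",(217,292),.0445),("jaw FR",(380,265),.0445),("jaw NR",(382,285),.0445),("handle",(245,318),.0845),("",(243,295),.0845),("",(300,285),.0845),("",(300,308),.0845),
 ("fence NL",(208,392),.044),("FL",(206,363),.044),("NR",(582,325),.044),("FR",(580,295),.044),("foot near L",(215,280),.048),("foot far L",(205,212),.048),("pad L",(237,202),.05),("pad R",(320,190),.05),("dog FL",(220,137),.063),("dog NL",(228,180),.063),("dog NR",(322,165),.063)):
    print("top",k,loc("top",T(*p),z))
for k,p,z in(("thumb top",(213,318),.08),("",(253,307),.08),("",(263,343),.08),("",(222,352),.08),("tip far",(187,288),.044),("",(232,282),.044),
 ("jaw",(147,140),.0445),("",(230,258),.0445),("pad",(277,132),.053),("",(300,203),.053),("fence",(102,133),.044),("",(180,422),.044),("handle top",(168,118),.0845),("",(183,115),.0845),("",(196,150),.0845),("",(177,155),.0845)):
    print("side",k,loc("side",S(*p),z))
E
```

```text
top 0.18009428291823457 [ 0.58719925 -0.0216064 ] [[-2.4, -0.9], [1.0, -0.7], [1.5, 1.6]]
side 0.17498843979929443 [ 0.59209774 -0.01888669] [[-1.5, -1.6], [2.0, -1.4], [-0.1, -0.6], [-0.4, 3.6]]
both 0.17855221460479595 [ 0.58995722 -0.02003511] [[-5.5, -2.3], [-1.5, -2.1], [-1.5, -0.2], [1.3, -0.7], [3.6, -0.8], [2.5, 1.1], [1.1, 5.0]]
top wedge tip L-fence [-76.2 -61.1  44. ]
top tip R [-45.2 -65.   44. ]
top thumb top corners [ -40.7 -118.5   80. ]
top  [ -40.9 -145.3   80. ]
top  [ -73.4 -142.8   80. ]
top  [ -73.7 -118.2   80. ]
top jaw NL [-70.1  85.2  44.5]
top jaw FL [-34.7  82.2  44.5]
top jaw FR [-37.3 -34.7  44.5]
top jaw NR [-51.5 -33.4  44.5]
top handle [-58.7  65.3  84.5]
top  [-43.   63.8  84.5]
top  [-43.5  24.3  84.5]
top  [-58.9  27.2  84.5]
top fence NL [-102.8  101.3   44. ]
top FL [-82.5  99.   44. ]
top NR [-105.8 -167.3   44. ]
top FR [ -84.7 -170.1   44. ]
top foot near L [-26.3  81.9  48. ]
top foot far L [22.5 80.1 48. ]
top pad L [25.  56.5 50. ]
top pad R [22.5 -2.8 50. ]
top dog FL [70.8 59.7 63. ]
top dog NL [39.8 59.7 63. ]
top dog NR [38.  -6.9 63. ]
side thumb top [ -65.8 -119.6   80. ]
side  [ -37.  -117.9   80. ]
side  [ -38.4 -148.6   80. ]
side  [ -67.  -148.3   80. ]
side tip far [-71.3 -64.   44. ]
side  [-38.8 -67.4  44. ]
side jaw [-66.9  81.3  44.5]
side  [-34.7 -46.4  44.5]
side pad [29.9 55.3 53. ]
side  [ 27. -17.  53.]
side fence [-98.8  98.1  44. ]
side  [-103.1 -171.9   44. ]
side handle top [-53.   63.7  84.5]
side  [-41.4  63.7  84.5]
side  [-40.5  27.3  84.5]
side  [-55.2  26.3  84.5]
```

```bash
cat >> h.py <<'E'
YAW=.1786; O=np.array([.5900,-.0200]); RC=Ro.from_euler('z',YAW).as_matrix()
def st(): return robot.get_state()
def report():
    s=st(); p=s["eef_pos"]; l=(p-[*O,0])@RC*1e3
    print("t",round(s["time_s"],2),"local",l.round(1),"rot",np.round(s["ee_rot"],3),"F_local",(s["ft_force"]@RC).round(2),"gap",round(s["finger_gap"],2))
def togo(x,y,z):
    s=st(); w=RC@(np.array([x,y,z])/1e3)+[*O,0]; R=Ro.from_euler('xyz',s["ee_rot"])
    T=Ro.from_euler('xyz',[np.pi,0,YAW])
    print("world",w.round(3),"shift mm",(R.inv().apply(w-s["eef_pos"])*1e3).round(1),"turn",(R.inv()*T).as_rotvec().round(3))
E
python3 -c "
from h import *
report(); togo(-95,45,200)"
```

```text
t 0.1 local [-538.6 -523.8  230.5] rot [-3.14   0.     0.238] F_local [-0.22  0.46 -0.53] gap 1.0
world [0.489 0.007 0.2  ] shift mm [ 476.5 -541.5   31.4] turn [-0.002  0.     0.059]
```

```bash
python3 -m jog '[[[30,-34,0,0,0,0.007,0],[60,-68,0,0,0,0.015,0],[90,-102,0,0,0,0.022,0],[120,-136,0,0,0,0.03,0],[150,-170,0,0,0,0.037,0],[180,-204,0,0,0,0.045,0],[210,-238,0,0,0,0.052,0],[240,-272,0,0,0,0.059,0]]]' 60 && python3 -c "
from h import *
report(); togo(-95,45,200)"
```

```text
time_s: 0.9
eef_pos: [0.3228, -0.309, 0.2312]
ee_rot: [-3.141, -0.0, 0.178]
ft_force: [1.8, -0.3, 0.5]
finger_gap: -0.002
grasp_force: 0.0
t 0.9 local [-314.3 -237.   231.2] rot [-3.141 -0.     0.178] F_local [ 1.74 -0.62  0.53] gap -0.0
world [0.489 0.007 0.2  ] shift mm [ 219.2 -282.    31.3] turn [-0. -0. -0.]
```

```bash
python3 -m jog '[[[30,-40,4,0,0,0,0],[60,-80,8,0,0,0,0],[90,-120,12,0,0,0,0],[120,-160,16,0,0,0,0],[150,-200,20,0,0,0,0],[180,-240,25,0,0,0,0],[205,-268,30,0,0,0,0],[205,-268,30,0,0,0,0]]]' && python3 -c "
from h import *
report(); togo(-95,45,62)"
```

```text
time_s: 1.7
eef_pos: [0.4788, -0.0045, 0.2007]
ee_rot: [-3.139, -0.002, 0.188]
ft_force: [-0.1, -0.2, -0.7]
finger_gap: -0.002
grasp_force: 0.0
t 1.7 local [-106.7   35.1  200.7] rot [-3.139e+00 -2.000e-03  1.880e-01] F_local [-0.15 -0.2  -0.66] gap -0.0
world [0.489 0.007 0.062] shift mm [ 11.5  -9.5 138.8] turn [-0.003 -0.002  0.009]
```

```bash
python3 -m jog '[[[4,-9,40,0,0,0,0],[7,-9,80,0,0,0,0],[7,-9,120,0,0,0,0],[7,-9,138,0,0,0,0],[7,-9,138,0,0,0,0],[7,-9,138,0,0,0,0]]]' && python3 - <<'E'
from h import *
report()
t=robot.snapshot("top")[:,:,::-1];s=robot.snapshot("side")[:,:,::-1]
a=cv2.resize(t[140:252,255:395],None,fx=2.8,fy=2.8,interpolation=2);b=cv2.resize(s[160:272,270:400],None,fx=2.8,fy=2.8,interpolation=2)
cv2.imwrite("pics/h1.png",np.hstack([a,b]))
E
```

```text
time_s: 2.3
eef_pos: [0.4816, -0.0011, 0.0635]
ee_rot: [3.141, 0.001, 0.178]
ft_force: [0.5, 0.8, 0.3]
finger_gap: -0.002
grasp_force: 0.0
t 2.3 local [-103.4   37.9   63.5] rot [3.141e+00 1.000e-03 1.780e-01] F_local [0.65 0.67 0.32] gap -0.0
```

View pics/h1.png

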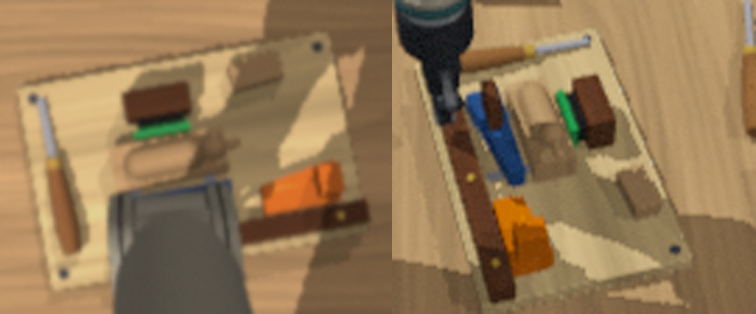

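The side crop shows the closed fingertips above the fence at (447,110), directly behind the jaw's dark handle at (492,100). I'll push forward, slowly near contact.

```bash
python3 -m jog '[[[8,-5,2,0,0,0,0],[16,-5,2,0,0,0,0],[22,-5,2,0,0,0,0],[25,-5,2,0,0,0,0],[28,-5,2,0,0,0,0],[30,-5,2,0,0,0,0],[32,-5,2,0,0,0,0],[32,-5,2,0,0,0,0]]]' && python3 -c "
from h import *
report()"
```

```text
time_s: 3.2
eef_pos: [0.5125, 0.01, 0.0613]
ee_rot: [3.142, -0.0, 0.179]
ft_force: [0.3, 0.6, 0.3]
finger_gap: 0.006
grasp_force: 0.0
t 3.2 local [-71.   43.3  61.3] rot [ 3.142 -0.     0.179] F_local [0.37 0.52 0.33] gap 0.01
```

```bash
python3 -m jog '[[[1,0,0,0,0,0,0],[2,0,0,0,0,0,0],[3,0,0,0,0,0,0],[4,0,0,0,0,0,0],[5,0,0,0,0,0,0],[6,0,0,0,0,0,0],[7,0,0,0,0,0,0],[8,0,0,0,0,0,0]]]' && python3 -c "
from h import *
report()"
```

```text
time_s: 4.0
eef_pos: [0.5199, 0.0114, 0.0612]
ee_rot: [3.142, 0.001, 0.179]
ft_force: [-3.2, -0.1, 0.6]
finger_gap: -0.001
grasp_force: 1.1
t 4.0 local [-63.4  43.3  61.2] rot [3.142e+00 1.000e-03 1.790e-01] F_local [-3.21  0.45  0.56] gap -0.0
```

```bash
python3 -m jog '[[[1,0,0,0,0,0,0],[2,0,0,0,0,0,0],[3,0,0,0,0,0,0],[4,0,0,0,0,0,0],[5,0,0,0,0,0,0],[5,0,0,0,0,0,0]]]' && python3 -c "
from h import *
report()"
```

```text
time_s: 4.6
eef_pos: [0.5251, 0.0123, 0.0612]
ee_rot: [3.142, 0.0, 0.179]
ft_force: [-1.8, -1.1, -0.4]
finger_gap: -0.0
grasp_force: 1.1
t 4.6 local [-58.1  43.3  61.2] rot [3.142 0.    0.179] F_local [-1.99 -0.72 -0.35] gap -0.0
```

```bash
python3 -m jog '[[[0.8,0,0,0,0,0,0],[1.6,0,0,0,0,0,0],[2.4,0,0,0,0,0,0],[3.2,0,0,0,0,0,0],[4,0,0,0,0,0,0],[4,0,0,0,0,0,0]]]' && python3 -c "
from h import *
report()"
```

```text
time_s: 5.2
eef_pos: [0.5284, 0.0129, 0.0612]
ee_rot: [-3.142, 0.001, 0.179]
ft_force: [-5.0, -1.3, 1.6]
finger_gap: 0.003
grasp_force: 2.4
t 5.2 local [-54.8  43.4  61.2] rot [-3.142e+00  1.000e-03  1.790e-01] F_local [-5.15 -0.44  1.59] gap 0.0
```

```bash
python3 -m jog '[[[0.5,0,0,0,0,0,0],[1,0,0,0,0,0,0],[1.5,0,0,0,0,0,0],[2,0,0,0,0,0,0],[2,0,0,0,0,0,0]]]' && python3 -c "
from h import *
report()"
```

```text
time_s: 5.7
eef_pos: [0.5286, 0.013, 0.0612]
ee_rot: [-3.141, 0.005, 0.179]
ft_force: [-8.1, -2.0, 5.3]
finger_gap: 0.003
grasp_force: 4.2
t 5.7 local [-54.6  43.4  61.2] rot [-3.141  0.005  0.179] F_local [-8.3  -0.55  5.32] gap 0.0
```

```bash
python3 -m jog '[[[0.5,0,0,0,0,0,0],[1,0,0,0,0,0,0],[1.5,0,0,0,0,0,0],[1.5,0,0,0,0,0,0]]]' && python3 -c "
from h import *
report()"
```

```text
time_s: 6.1
eef_pos: [0.5287, 0.013, 0.0612]
ee_rot: [-3.141, 0.007, 0.178]
ft_force: [-11.5, -2.0, 7.0]
finger_gap: 0.0
grasp_force: 5.5
t 6.1 local [-54.5  43.3  61.2] rot [-3.141  0.007  0.178] F_local [-11.68   0.04   7.04] gap 0.0
```

Reaction is 11.7 N with the jaw stopped about 13 mm up, matching the pad position. The bird is nipped, so I'll back off and look.

```bash
python3 -m jog '[[[0,0,0,0,0,0,0],[-2,0,0,0,0,0,0],[-6,0,0,0,0,0,0],[-20,0,0,0,0,0,0],[-30,0,-30,0,0,0,0],[-30,0,-70,0,0,0,0],[-30,40,-90,0,0,0,0],[-30,80,-90,0,0,0,0]]]' && python3 -m jog '[[[0,45,0,0,0,0,0],[0,90,0,0,0,0,0],[0,130,0,0,0,0,0],[0,160,0,0,0,0,0],[0,160,0,0,0,0,0]]]' && python3 - <<'E'
from h import *
report(); togo(-56,-185,100)
t=robot.snapshot("top")[:,:,::-1];s=robot.snapshot("side")[:,:,::-1]
a=cv2.resize(t[140:252,255:395],None,fx=2.8,fy=2.8,interpolation=2);b=cv2.resize(s[160:272,270:400],None,fx=2.8,fy=2.8,interpolation=2)
cv2.imwrite("pics/h2.png",np.hstack([a,b]))
E
```

```text
time_s: 6.9
eef_pos: [0.5224, -0.0698, 0.1554]
ee_rot: [3.139, -0.012, 0.183]
ft_force: [1.5, -0.1, -0.3]
finger_gap: -0.003
grasp_force: 0.0
time_s: 7.4
eef_pos: [0.5477, -0.2348, 0.1521]
ee_rot: [3.135, -0.005, 0.172]
ft_force: [-0.6, 0.4, -0.3]
finger_gap: -0.002
grasp_force: 0.0
t 7.4 local [ -79.8 -203.8  152.1] rot [ 3.135 -0.005  0.172] F_local [-0.51  0.49 -0.25] gap -0.0
world [ 0.568 -0.212  0.1  ] shift mm [ 23.4 -19.3  52.1] turn [ 0.006 -0.005 -0.007]
```

View pics/h2.png

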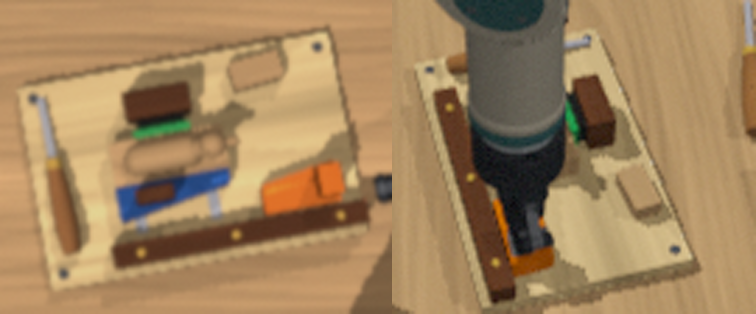

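The jaw is now against the bird and the bird against the green pad; wedge still at its start, top crop (303,185). Next, go behind the heel and down.

```bash
python3 -m jog '[[[23,10,0,0,0,-0.005,0],[23,-10,20,0,0,-0.005,0],[23,-17,60,0,0,-0.005,0],[23,-17,100,0,0,-0.005,0],[23,-17,116,0,0,-0.005,0],[23,-17,116,0,0,-0.005,0],[23,-17,116,0,0,-0.005,0]]]' && python3 -c "
from h import *
report()"
```

```text
time_s: 8.2
eef_pos: [0.5665, -0.2068, 0.0364]
ee_rot: [3.141, -0.002, 0.184]
ft_force: [1.3, -1.1, -0.6]
finger_gap: 0.004
grasp_force: 0.0
t 8.2 local [ -56.4 -179.7   36.4] rot [ 3.141e+00 -2.000e-03  1.840e-01] F_local [ 1.1  -1.27 -0.59] gap 0.0
```

```bash
python3 -m jog '[[[0,-5,0,0,0,0,0],[0,-9,0,0,0,0,0],[0,-13,0,0,0,0,0],[0,-17,0,0,0,0,0],[0,-21,0,0,0,0,0],[0,-25,0,0,0,0,0],[0,-29,0,0,0,0,0],[0,-33,0,0,0,0,0]]]' && python3 -c "
from h import *
report()"
```

```text
time_s: 9.0
eef_pos: [0.5604, -0.1755, 0.0364]
ee_rot: [3.139, -0.003, 0.183]
ft_force: [0.1, -2.3, 7.0]
finger_gap: -0.003
grasp_force: 3.5
t 9.0 local [ -56.7 -147.8   36.4] rot [ 3.139e+00 -3.000e-03  1.830e-01] F_local [-0.31 -2.28  7.02] gap -0.0
```

```bash
python3 -m jog '[[[0,-4,0,0,0,0,0],[0,-8,0,0,0,0,0],[0,-12,0,0,0,0,0],[0,-16,0,0,0,0,0],[0,-20,0,0,0,0,0],[0,-24,0,0,0,0,0],[0,-28,0,0,0,0,0],[0,-32,0,0,0,0,0]]]' && python3 -c "
from h import *
report()"
```

```text
time_s: 9.8
eef_pos: [0.5546, -0.1441, 0.0364]
ee_rot: [3.139, -0.003, 0.183]
ft_force: [0.4, -2.3, 6.7]
finger_gap: -0.0
grasp_force: 3.6
t 9.8 local [ -56.9 -115.8   36.4] rot [ 3.139e+00 -3.000e-03  1.830e-01] F_local [-0.06 -2.35  6.66] gap -0.0
```

```bash
python3 - <<'E'
from h import *
t=robot.snapshot("top")[:,:,::-1];s=robot.snapshot("side")[:,:,::-1]
a=cv2.resize(t[140:252,255:395],None,fx=2.8,fy=2.8,interpolation=2);b=cv2.resize(s[160:272,270:400],None,fx=2.8,fy=2.8,interpolation=2)
cv2.imwrite("pics/h3.png",np.hstack([a,b]))
E
```

```text
(no output)
```

View pics/h3.png

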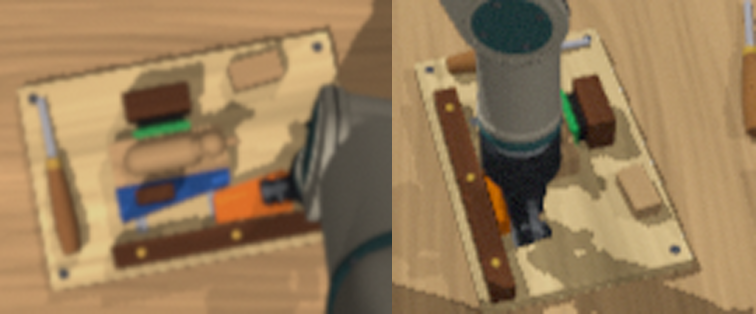

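The wedge is mid-channel at crop (240,200), but the knuckle touches the top of the thumb block, ~21 mm ahead of the TCP and pressing 7 N down. I'll back off, lift, and turn the hand a quarter so the narrow finger sides push low on the heel.

```bash
python3 -m jog '[[[0,10,0,0,0,0,0],[0,35,0,0,0,0,0],[0,35,-40,0,0,0,0],[0,35,-60,0,0,0.14,0],[0,35,-60,0,0,0.28,0],[0,35,-60,0,0,0.42,0],[0,35,-60,0,0,0.56,0],[0,35,-60,0,0,0.7,0]]]' && python3 -m jog '[[[0,0,0,0,0,0.14,0],[0,0,0,0,0,0.28,0],[0,0,0,0,0,0.42,0],[0,0,0,0,0,0.56,0],[0,0,0,0,0,0.7,0],[0,0,0,0,0,0.84,0],[0,0,0,0,0,0.87,0],[0,0,0,0,0,0.87,0]]]' && python3 - <<'E'
from h import *
report()
R=Ro.from_euler('xyz',st()["ee_rot"])
w=RC@(np.array([-57,-135,32])/1e3)+[*O,0]
print((R.inv().apply(w-st()["eef_pos"])*1e3).round(1), st()["qpos"].round(2))
E
```

```text
time_s: 10.7
eef_pos: [0.5593, -0.1776, 0.0951]
ee_rot: [3.142, 0.001, -0.522]
ft_force: [-0.2, -0.2, -0.0]
finger_gap: 0.005
grasp_force: 0.0
time_s: 11.5
eef_pos: [0.5595, -0.1774, 0.095]
ee_rot: [3.141, 0.0, -1.384]
ft_force: [0.8, 0.2, 0.3]
finger_gap: 0.004
grasp_force: 0.0
t 11.5 local [ -58.  -149.5   95. ] rot [ 3.141  0.    -1.384] F_local [0.83 0.05 0.3 ] gap 0.0
[-14.5  -1.2  63. ] [ 0.02  0.75  0.39  1.82 -0.44  0.66 -2.29]
```

```bash
python3 -m jog '[[[0,-1,40,0,0,0.008,0],[0,-1,63,0,0,0.008,0],[0,-1,63,0,0,0.008,0],[-8,-1,63,0,0,0.008,0],[-16,-1,63,0,0,0.008,0],[-22,-1,63,0,0,0.008,0],[-28,-1,63,0,0,0.008,0],[-34,-1,63,0,0,0.008,0]]]' && python3 -c "
from h import *
report()"
```

```text
time_s: 12.3
eef_pos: [0.5549, -0.1431, 0.033]
ee_rot: [-3.14, -0.0, -1.393]
ft_force: [-0.1, -0.4, -0.9]
finger_gap: 0.002
grasp_force: 0.0
t 12.3 local [ -56.4 -114.9   33. ] rot [-3.14  -0.    -1.393] F_local [-0.2  -0.35 -0.86] gap 0.0
```

```bash
python3 -m jog '[[[-4,0,0,0,0,0,0],[-8,0,0,0,0,0,0],[-12,0,0,0,0,0,0],[-15,0,0,0,0,0,0],[-18,0,0,0,0,0,0],[-21,0,0,0,0,0,0],[-24,0,0,0,0,0,0]]]' && python3 -c "
from h import *
report()"
```

```text
time_s: 13.0
eef_pos: [0.5503, -0.1202, 0.0323]
ee_rot: [-3.142, -0.0, -1.394]
ft_force: [-0.5, -0.9, -0.5]
finger_gap: -0.001
grasp_force: 0.0
t 13.0 local [-56.9 -91.6  32.3] rot [-3.142 -0.    -1.394] F_local [-0.67 -0.84 -0.55] gap -0.0
```

```bash
python3 -m jog '[[[-1,0,0,0,0,0,0],[-2,0,0,0,0,0,0],[-3,0,0,0,0,0,0],[-4,0,0,0,0,0,0],[-5,0,0,0,0,0,0],[-6,0,0,0,0,0,0]]]' && python3 -c "
from h import *
report()"
```

```text
time_s: 13.6
eef_pos: [0.5492, -0.1143, 0.0323]
ee_rot: [-3.141, 0.0, -1.394]
ft_force: [1.0, 0.4, -0.3]
finger_gap: 0.001
grasp_force: 0.0
t 13.6 local [-56.9 -85.6  32.3] rot [-3.141  0.    -1.394] F_local [ 1.01  0.21 -0.34] gap 0.0
```

```bash
python3 -m jog '[[[-1,0,0,0,0,0,0],[-2,0,0,0,0,0,0],[-3,0,0,0,0,0,0],[-4,0,0,0,0,0,0],[-5,0,0,0,0,0,0],[-6,0,0,0,0,0,0]]]' && python3 -c "
from h import *
report()"
```

```text
time_s: 14.2
eef_pos: [0.5482, -0.1084, 0.0323]
ee_rot: [-3.142, 0.0, -1.394]
ft_force: [0.4, -0.3, 0.7]
finger_gap: -0.002
grasp_force: 0.0
t 14.2 local [-56.9 -79.5  32.3] rot [-3.142  0.    -1.394] F_local [ 0.31 -0.37  0.68] gap -0.0
```

```bash
python3 -m jog '[[[-1,0,0,0,0,0,0],[-2,0,0,0,0,0,0],[-3,0,0,0,0,0,0],[-4,0,0,0,0,0,0]]]' && python3 -c "
from h import *
report()"
```

```text
time_s: 14.6
eef_pos: [0.5474, -0.1045, 0.0323]
ee_rot: [-3.142, -0.0, -1.394]
ft_force: [0.4, 0.0, -1.0]
finger_gap: -0.002
grasp_force: 0.0
t 14.6 local [-56.9 -75.6  32.3] rot [-3.142 -0.    -1.394] F_local [ 0.4  -0.04 -0.97] gap -0.0
```

```bash
python3 -m jog '[[[-1,0,0,0,0,0,0],[-2,0,0,0,0,0,0],[-3,0,0,0,0,0,0],[-4,0,0,0,0,0,0]]]' && python3 - <<'E'
from h import *
report()
t=robot.snapshot("top")[:,:,::-1];s=robot.snapshot("side")[:,:,::-1]
a=cv2.resize(t[140:252,255:395],None,fx=2.8,fy=2.8,interpolation=2);b=cv2.resize(s[160:272,270:400],None,fx=2.8,fy=2.8,interpolation=2)
cv2.imwrite("pics/h4.png",np.hstack([a,b]))
E
```

```text
time_s: 15.0
eef_pos: [0.5467, -0.1005, 0.0323]
ee_rot: [3.142, -0.0, -1.394]
ft_force: [-0.7, 0.2, -0.1]
finger_gap: -0.003
grasp_force: 0.0
t 15.0 local [-56.9 -71.6  32.3] rot [ 3.142 -0.    -1.394] F_local [-0.63  0.32 -0.07] gap -0.0
```

View pics/h4.png

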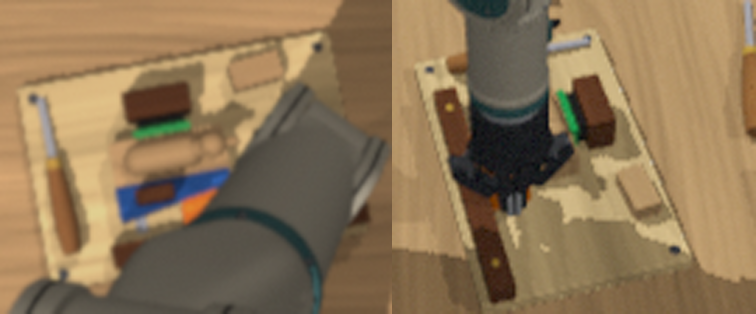

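The wedge tip is now at top crop (183,210): it has moved about 82 mm and its heel sits at the fingers. It slides freely and isn't jammed yet, so I'll continue.

```bash
python3 -m jog '[[[-1,0,0,0,0,0,0],[-2,0,0,0,0,0,0],[-3,0,0,0,0,0,0],[-4,0,0,0,0,0,0],[-4,0,0,0,0,0,0]]]' && python3 -c "
from h import *
report()"
```

```text
time_s: 15.6
eef_pos: [0.546, -0.0963, 0.0323]
ee_rot: [3.142, 0.0, -1.394]
ft_force: [-0.3, -0.9, 0.1]
finger_gap: -0.001
grasp_force: 0.0
t 15.6 local [-56.8 -67.3  32.3] rot [ 3.142  0.    -1.394] F_local [-0.43 -0.82  0.07] gap -0.0
```

```bash
python3 -m jog '[[[-1,0,0,0,0,0,0],[-2,0,0,0,0,0,0],[-3,0,0,0,0,0,0],[-4,0,0,0,0,0,0],[-4,0,0,0,0,0,0]]]' && python3 -c "
from h import *
report()"
```

```text
time_s: 16.1
eef_pos: [0.5456, -0.0939, 0.0325]
ee_rot: [-3.141, -0.002, -1.395]
ft_force: [0.6, -3.8, 0.5]
finger_gap: 0.0
grasp_force: 0.0
t 16.1 local [-56.8 -64.8  32.5] rot [-3.141e+00 -2.000e-03 -1.395e+00] F_local [-0.05 -3.85  0.49] gap 0.0
```

```bash
python3 -m jog '[[[-1,0,0,0,0,0,0],[-2,0,0,0,0,0,0],[-3,0,0,0,0,0,0],[-4,0,0,0,0,0,0],[-4,0,0,0,0,0,0]]]' && python3 -c "
from h import *
report()"
```

```text
time_s: 16.6
eef_pos: [0.5461, -0.092, 0.0331]
ee_rot: [-3.139, -0.005, -1.396]
ft_force: [0.5, -7.8, 2.4]
finger_gap: 0.002
grasp_force: 0.0
t 16.6 local [-56.  -63.   33.1] rot [-3.139 -0.005 -1.396] F_local [-0.87 -7.79  2.38] gap 0.0
```

```bash
python3 -m jog '[[[-1,0,0,0,0,0,0],[-2,0,0,0,0,0,0],[-3,0,0,0,0,0,0],[-3,0,0,0,0,0,0],[-3,0,0,0,0,0,0]]]' && python3 -c "
from h import *
report()"
```

```text
time_s: 17.1
eef_pos: [0.5462, -0.0904, 0.0334]
ee_rot: [-3.137, -0.007, -1.397]
ft_force: [2.0, -10.6, 2.7]
finger_gap: 0.001
grasp_force: 0.0
t 17.1 local [-55.6 -61.5  33.4] rot [-3.137 -0.007 -1.397] F_local [  0.08 -10.8    2.66] gap 0.0
```

```bash
python3 -m jog '[[[-0.7,0,0,0,0,0,0],[-1.4,0,0,0,0,0,0],[-2,0,0,0,0,0,0],[-2,0,0,0,0,0,0],[-2,0,0,0,0,0,0]]]' && python3 -c "
from h import *
report()"
```

```text
time_s: 17.6
eef_pos: [0.5463, -0.0896, 0.0337]
ee_rot: [-3.137, -0.009, -1.398]
ft_force: [2.4, -11.3, 3.8]
finger_gap: 0.001
grasp_force: 0.0
t 17.6 local [-55.4 -60.7  33.7] rot [-3.137 -0.009 -1.398] F_local [  0.34 -11.54   3.78] gap 0.0
```

```bash
python3 -m jog '[[[-1,0,0,0,0,0,0],[-2,0,0,0,0,0,0],[-3,0,0,0,0,0,0],[-3,0,0,0,0,0,0],[-3,0,0,0,0,0,0]]]' && python3 -c "
from h import *
report()"
```

```text
time_s: 18.1
eef_pos: [0.5463, -0.0878, 0.034]
ee_rot: [-3.135, -0.01, -1.399]
ft_force: [2.5, -13.4, 5.5]
finger_gap: -0.004
grasp_force: 0.0
t 18.1 local [-55. -59.  34.] rot [-3.135 -0.01  -1.399] F_local [  0.03 -13.67   5.46] gap -0.0
```

```bash
python3 -m jog '[[[-0.5,0,0,0,0,0,0],[-1,0,0,0,0,0,0],[-1,0,0,0,0,0,0]]]' && python3 -c "
from h import *
report()"
```

```text
time_s: 18.4
eef_pos: [0.5463, -0.0874, 0.0341]
ee_rot: [-3.135, -0.011, -1.399]
ft_force: [2.7, -14.5, 5.2]
finger_gap: -0.0
grasp_force: 0.0
t 18.4 local [-54.9 -58.5  34.1] rot [-3.135 -0.011 -1.399] F_local [  0.07 -14.72   5.16] gap -0.0
```

```bash
python3 -m jog '[[[-0.7,0,0,0,0,0,0],[-1.4,0,0,0,0,0,0],[-2,0,0,0,0,0,0],[-2,0,0,0,0,0,0],[-2,0,0,0,0,0,0]]]' && python3 -c "
from h import *
report()"
```

```text
time_s: 18.9
eef_pos: [0.5463, -0.0866, 0.0344]
ee_rot: [-3.134, -0.013, -1.4]
ft_force: [2.5, -16.8, 5.1]
finger_gap: 0.001
grasp_force: 1.0
t 18.9 local [-54.8 -57.8  34.4] rot [-3.134 -0.013 -1.4  ] F_local [ -0.51 -16.93   5.12] gap 0.0
```

```bash
python3 -m jog '[[[0,0,0,0,0,0,0],[0,0,0,0,0,0,0]]]' && python3 -c "
from h import *
report()"
```

```text
time_s: 19.1
eef_pos: [0.5463, -0.0866, 0.0344]
ee_rot: [-3.134, -0.013, -1.4]
ft_force: [1.7, -16.5, 5.7]
finger_gap: 0.004
grasp_force: 1.0
t 19.1 local [-54.8 -57.8  34.4] rot [-3.134 -0.013 -1.4  ] F_local [ -1.28 -16.53   5.69] gap 0.0
```

A steady push of 16.7 N is within the wanted 14–20 N. I'll back off gently, lift away and look.

```bash
python3 -m jog '[[[4,0,0,0,0,0,0],[8,0,0,0,0,0,0],[14,0,0,0,0,0,0],[22,0,0,0,0,0,0],[40,0,0,0,0,0,0],[60,0,0,0,0,0,0],[60,0,-40,0,0,0,0],[60,0,-80,0,0,0,0]]]' && python3 -m jog '[[[40,0,-30,0,0,0,0],[85,0,-60,0,0,0,0],[130,0,-60,0,0,0,0],[175,0,-60,0,0,0,0],[175,0,-60,0,0,0,0]]]' && python3 - <<'E'
from h import *
report()
t=robot.snapshot("top")[:,:,::-1];s=robot.snapshot("side")[:,:,::-1]
a=cv2.resize(t[140:252,255:395],None,fx=2.8,fy=2.8,interpolation=2);b=cv2.resize(s[160:272,270:400],None,fx=2.8,fy=2.8,interpolation=2)
cv2.imwrite("pics/h5.png",np.hstack([a,b]))
E
```

```text
time_s: 19.9
eef_pos: [0.5517, -0.1373, 0.1118]
ee_rot: [3.137, 0.002, -1.395]
ft_force: [0.7, -0.2, 0.6]
finger_gap: 0.002
grasp_force: 0.0
time_s: 20.4
eef_pos: [0.5823, -0.3179, 0.1728]
ee_rot: [3.141, -0.006, -1.402]
ft_force: [-1.3, -0.0, -0.5]
finger_gap: 0.003
grasp_force: 0.0
t 20.4 local [ -60.5 -291.8  172.8] rot [ 3.141 -0.006 -1.402] F_local [-1.27  0.22 -0.47] gap 0.0
```

View pics/h5.png

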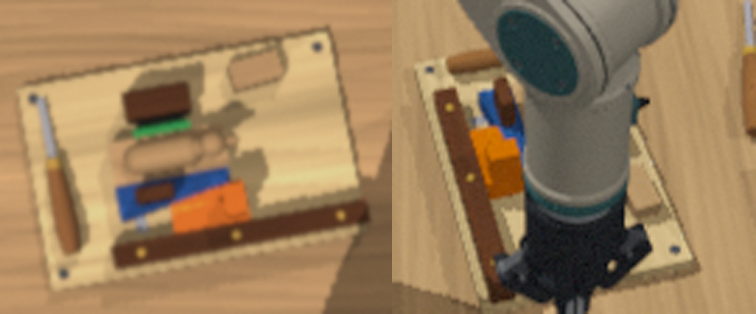

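The wedge lies flat and jammed between fence and jaw, at top crop (210,205). The bird is upright against the pad, and the gouge and offcut are in place. Handing in.

```bash
python3 -m jog '[[[0,0,0,0,0,0,0],[0,0,0,0,0,0,0],[0,0,0,0,0,0,0]]]' >/dev/null; python3 -c "
from h import *
report(); print(robot.hand_in())"
```

```text
t 20.8 local [ -56.6 -281.9  172.2] rot [ 3.142e+00  1.000e-03 -1.392e+00] F_local [-0.3   0.38 -0.69] gap -0.0
the job is handed in; nothing more can be done
None
```

I nipped the bird against the green pad with the jaw, jammed the wedge with a steady push of about 16.7 N, backed the arm clear and handed the job in at 20.8 s; the rig returned no verdict and I had no direct reading of the squeeze on the bird.

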